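Load the sample carrier with the closed jars

ROBOT

A 6-joint arm with a two-finger parallel gripper is mounted at the origin on the work surface. World frame = base frame: x ahead of the robot, y to its left, z up, the work surface at z = 0. Lengths are in mm, angles in rad, forces in N, time in s.
With the tool pointing down it reaches from about 400 to 925 mm from the base axis. Payload 12.5 kg.
Tool frame: the origin (TCP) lies between the finger pads, 19 mm behind the fingertips; this is the grasp point; z points along the fingers, y is the line along which they close (so a half turn about z gives the same grasp; the last joint's range is limited). The gripper opens to 95 mm and grips with 3 to 60 N. Pads are 20 mm wide; open, the fingers measure 119 mm over their backs; the gripper's body (75 mm by 180 mm) begins 59 mm behind the grasp point.
Start: joints at [-1.275, 0.491, 1.559, -0, 1.092, -0.106], TCP at [244.446, -575.231, 233.461] pointing down, gripper open.
Joint ranges: [-3.1, 3.1], [-0.84, 2.19], [0.05, 2.79], [-1.13, 4.28], [0.06, 2.93], [-2.69, 2.69]. Speed limits (rad/s): [2.22, 2.22, 2.79, 3.14, 3.14, 3.14].

INTERFACE

Orientations are given as [roll, pitch, yaw] about the fixed x, y, z axes, in that order (R = Rz(yaw) Ry(pitch) Rx(roll)).
In Python, from cell import state, read_camera, job_done gives the robot as it stands.
- The arm moves only by the tool drive_tool, never from a script. Its argument "targets" is a list of rows, each an object with "jaw": the opening, from 0 (shut) to 1 (fully open); "travel": the shift along the tool's x, y, z in m, a list of three; "twist": the turn about the tool's z in rad. In form: [{"jaw": jaw, "travel": [tx, ty, tz], "twist": twist}, ...]. A call has 1 to 8 rows; each row is the pose to reach, as a shift and turn from the pose commanded when the call began, along the tool's axes at that moment; what a row does not reach only later rows make up. A row lasts 1/12 s, in which the tool goes at most 41.7 mm and 7.16 degrees, less where a joint would pass 70% of its speed; a pose out of reach is approached as far as the arm can. A call with a gripper value outside its range is refused whole. The fingers move at their own pace and stop on an object; the grip force is fixed at half the most. Time passes only in rows, so rows that repeat a pose let the fingers close. It gives the time, the measured TCP pose, the force, the opening and the grip force at its end, in the units of the state.
- state(): the state, without advancing time (a new reading comes with each control period).
- read_camera(name): name is "side" or "top"; returns a dict with "frame" (384x512x3 uint8, red, green, blue), "fx", "fy", "cx", "cy" (pixels), "R" (3x3) and "t" (3): a world point X has camera coordinates R X + t. Camera axes: x right, y down, z forward; pixel columns grow to the right and rows downward; lengths in mm; the calibration is good to about 2 mm. A picture is of the moment at which its call begins. There is no depth.
- job_done(): hands the job in; it is judged then, once.
The state is a dict: "t": time; "joints": joint angles; "qvel": joint speeds; "tau": joint torques, N m; "eef_pos": TCP position; "tcp_rot": TCP orientation; "ft_force": force on the tool from outside, world axes, zero at the start; "moment": the same for the moment, N m; "opening": opening from 0.0 (shut) to 1.0 (fully open); "grip_force": force on a finger pad.
Only numpy, scipy, OpenCV 4.12 (cv2) and the standard library are available. Lean on these libraries where they do the work, as an engineer would, in place of code of your own. Each camera call takes 0.05 s, during which the arm holds its last target. There are 200 camera calls.

TASK

Gather the four closed sample jars on the lab bench into the metal carrier, each standing upright in the socket made for it: the small, medium and large round jars in the small, medium and large round sockets, and the square bottle in the square socket. Set each one down gently, without dropping it or tipping it over, and leave the two open jars without caps standing where they are.

Things in the scene. Friction and masses are not known exactly. Their poses are not given: they have to be found in the camera images.
- jar_small: small closed sample jar: white plastic, round, 28 diameter, 70 high (mm) including its 14 mm ribbed screw cap (cap 3 mm narrower than the body; a solid flat top). Upright, loose. Origin: centre of its underside, z up. Grip it across the body; about 45 mm above its underside is a good height for the TCP.
- jar_medium: medium closed sample jar: white plastic, round, 42 diameter, 65 high (mm) including its 14 mm ribbed screw cap (cap 3 mm narrower than the body; a solid flat top). Upright, loose. Origin: centre of its underside, z up. Grip it across the body; about 45 mm above its underside is a good height for the TCP.
- jar_large: large closed sample jar: white plastic, round, 56 diameter, 80 high (mm) including its 14 mm ribbed screw cap (cap 3 mm narrower than the body; a solid flat top). Upright, loose. Origin: centre of its underside, z up. Grip it across the body; about 45 mm above its underside is a good height for the TCP.
- jar_square: square closed sample bottle: white plastic, body 44 x 44 mm in plan and 66 mm high, with a round ribbed 34 mm screw cap on top, 85 mm high over all. Upright, loose. Origin: centre of its underside, z up, x and y square to its flat sides. Grip it across two facing flat sides, about 45 mm above its underside.
- socket_small: small round socket, 44 mm inside diameter, for the small closed jar. Grey, fixed in the 205 mm square metal carrier, a tray fixed to the bench with walls 20 mm high; the four sockets stand 95 mm apart in a square, in any arrangement. Origin: centre of its underside, z up, x and y along the carrier's walls; a jar stands 3 mm above the origin. Rim 12 mm high, 3 mm thick.
- socket_medium: medium round socket, 58 mm inside diameter, for the medium closed jar. Grey, fixed in the 205 mm square metal carrier, a tray fixed to the bench with walls 20 mm high; the four sockets stand 95 mm apart in a square, in any arrangement. Origin: centre of its underside, z up, x and y along the carrier's walls; a jar stands 3 mm above the origin. Rim 12 mm high, 3 mm thick.
- socket_large: large round socket, 72 mm inside diameter, for the large closed jar. Grey, fixed in the 205 mm square metal carrier, a tray fixed to the bench with walls 20 mm high; the four sockets stand 95 mm apart in a square, in any arrangement. Origin: centre of its underside, z up, x and y along the carrier's walls; a jar stands 3 mm above the origin. Rim 12 mm high, 3 mm thick.
- socket_square: square socket, 60 x 60 mm inside, for the square bottle, which must stand square in it. Grey, fixed in the 205 mm square metal carrier, a tray fixed to the bench with walls 20 mm high; the four sockets stand 95 mm apart in a square, in any arrangement. Origin: centre of its underside, z up, x and y along the carrier's walls; a jar stands 3 mm above the origin. Rim 12 mm high, 3 mm thick.
- open_medium: look-alike that stays: medium jar without a cap, open and empty, white plastic, 42 mm diameter, narrower neck at the top 36 mm across, 63 mm high. Upright, loose. Origin: centre of its underside.
- open_large: look-alike that stays: large jar without a cap, open and empty, white plastic, 56 mm diameter, narrower neck at the top 50 mm across, 78 mm high. Upright, loose. Origin: centre of its underside.
There are look-alikes about, which are no part of the job. What is shaped like the socket_square but yellow is not meant. What is shaped like the jar_small but black is not meant.

How it is judged:
By the outcome, as a careful person would: the job done as asked, in the order asked, and still so for the second after the job is handed in, with the robot touching nothing.
It also fails if it takes over 96 s, if anything falls off the work surface, if the arm or the gripper's body presses on something with over 40 N, if the wrist force passes 120 N, or if a joint passes its speed limit or range.

## Working session

There is one attempt and no reset: what is moved stays moved. The work goes in short steps, Python scripts to look and compute and a tool call to move; the robot and the scene stay as the last step left them, time stands still between calls to the robot, and variables do not carry over. Pictures are saved under pics/ and viewed, at most 14 in all, crops included, and the job is handed in when it is done.

Besides the shell and the picture viewer there is one more tool, called after "Request:" by a JSON object that holds its "fn" and its "kwargs", one argument or row to a line. drive_tool: Moves the arm, as the interface text tells. Its arguments: {"type":"object","properties":{"targets":{"type":"array"}},"required":["targets"]}

```bash
mkdir -p pics; ls
python3 - <<'E'
from cell import state, read_camera
import cv2,pickle
s=state();print(s)
for n in("top","side"):
    c=read_camera(n);pickle.dump(c,open(f"{n}0.pkl","wb"))
    cv2.imwrite(f"pics/{n}0.png",c["frame"][:,:,::-1]);print(n,{k:v for k,v in c.items() if k!="frame"})
E
```

```text
pics
{'t': 0.0, 'joints': array([-1.27461219e+00,  4.91575434e-01,  1.55945644e+00, -5.43380120e-05,
        1.09174369e+00, -1.05554631e-01]), 'qvel': array([ 0.00113985,  0.00089458,  0.00021589,  0.00017283, -0.0012514 ,
        0.0001708 ]), 'tau': array([-4.42882301e-03, -6.12650156e+01, -2.58178657e+01,  6.90731546e-02,
        4.82100318e-02, -6.52567860e-05]), 'eef_pos': array([ 244.35283673, -574.99474963,  232.84948165]), 'tcp_rot': array([-3.14041125e+00, -7.67064192e-05,  4.01763800e-01]), 'ft_force': array([0.67224898, 0.630293  , 0.23085826]), 'moment': array([ 0.01920529, -0.02654491, -0.04362542]), 'grip_force': 0.0, 'opening': 1.0020236453570837}
top {'fx': 407.7596431954077, 'fy': 407.7596431954077, 'cx': 256.5958667115425, 'cy': 187.26803599246756, 'R': array([[-0.05786669, -0.99830115, -0.00680186],
       [-0.97509303,  0.05798007, -0.21408384],
       [ 0.21411451, -0.00575587, -0.97679161]]), 't': array([ 31.09208234, 506.27458592, 946.12546512])}
side {'fx': 425.64176134110204, 'fy': 425.64176134110204, 'cx': 253.60667762098885, 'cy': 188.81395147908796, 'R': array([[ 0.98599963, -0.16586418, -0.01714093],
       [-0.12462145, -0.66470017, -0.73664318],
       [ 0.11078914,  0.72846603, -0.67606435]]), 't': array([-489.78723811,   96.42993868,  965.90206682])}
```

View pics/top0.png

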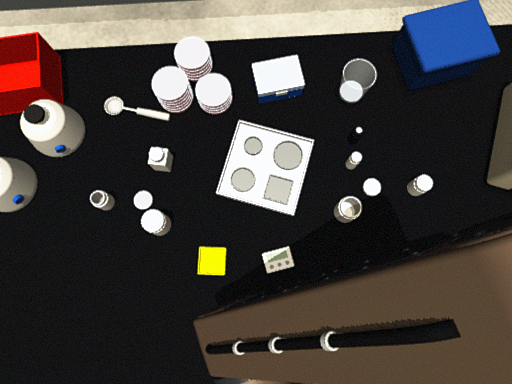

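View pics/side0.png

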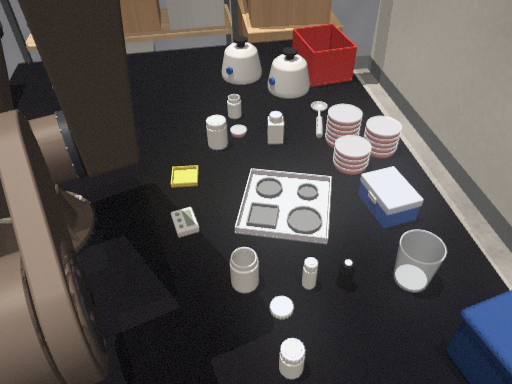

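The top view shows these candidates, by pixel:
- **Square bottle:** (160,158).
- **Large jar:** closed (154,221), with the open one at (347,208).
- **Medium jar:** closed (422,184), with the open one at (100,200).
- **Small jar:** white (355,159), with the black look-alike at (358,132).
- **Loose caps:** (143,200) and (372,187).
- **Carrier:** around (265,168). The yellow square at (212,261) is a decoy.

The side view agrees: square (276,128), large (217,132), open medium (234,106), open large (244,270), small (310,273) and medium (291,358). I'll check this choice in one close crop.

```bash
cat > h.py <<'E'
import numpy as np,pickle,cv2
def load(n,i=0): return pickle.load(open(f"{n}{i}.pkl","rb"))
def ray(c,uv,z):
    R,t=np.array(c["R"]),np.array(c["t"]); o=-R.T@t
    d=R.T@np.array([(uv[0]-c["cx"])/c["fx"],(uv[1]-c["cy"])/c["fy"],1.])
    return o+d*(z-o[2])/d[2]
def proj(c,X):
    p=np.array(c["R"])@np.array(X,float)+c["t"]; return np.array([c["fx"]*p[0]/p[2]+c["cx"],c["fy"]*p[1]/p[2]+c["cy"]])
E
python3 - <<'E'
from h import *
T=load("top")["frame"];S=load("side")["frame"]
def cr(I,u,v,h=32): return cv2.resize(I[v-h:v+h,u-h:u+h],(256,256),interpolation=cv2.INTER_CUBIC) if v+h<=384 else cv2.resize(I[384-2*h:,u-h:u+h],(256,256),interpolation=cv2.INTER_CUBIC)
m=np.vstack([np.hstack([cr(T,150,195,45),cr(T,360,165,45),cr(T,420,184,30)]),np.hstack([cr(S,240,125,45),cr(S,290,310,70),cr(T,265,168,52)])])
cv2.imwrite("pics/crop.png",m[:,:,::-1])
c=load("top")
for n,I in(("top",T),("side",S)):
    m=(I.min(2)>120).astype(np.uint8)
    k,l,st,ce=cv2.connectedComponentsWithStats(m)
    print(n,[(tuple(st[i].tolist())) for i in range(1,k) if 40<st[i][4]<3000])
E
```

```text
top [(479, 0, 33, 25, 700), (252, 55, 53, 40, 1565), (340, 58, 37, 44, 541), (104, 96, 65, 24, 542), (20, 99, 53, 57, 1547), (148, 147, 20, 20, 311), (349, 151, 13, 14, 122), (0, 158, 20, 54, 620), (413, 174, 20, 19, 267), (363, 178, 18, 18, 255), (90, 190, 19, 18, 159), (134, 190, 19, 20, 281), (338, 196, 23, 24, 320), (141, 209, 25, 25, 462), (262, 246, 32, 27, 481), (320, 331, 19, 20, 141), (269, 337, 14, 17, 92), (233, 341, 11, 14, 65)]
side [(166, 0, 59, 29, 1411), (332, 0, 15, 8, 49), (347, 0, 36, 59, 719), (14, 9, 13, 21, 108), (242, 13, 51, 20, 225), (26, 31, 10, 16, 87), (167, 35, 59, 14, 430), (127, 42, 26, 11, 220), (222, 42, 38, 42, 1233), (5, 45, 19, 30, 261), (268, 54, 41, 44, 1383), (353, 68, 17, 6, 64), (227, 94, 14, 24, 285), (311, 101, 17, 35, 270), (268, 111, 16, 32, 469), (206, 114, 21, 35, 607), (33, 125, 29, 14, 243), (230, 124, 17, 11, 146), (360, 166, 64, 48, 1855), (173, 170, 24, 13, 270), (171, 207, 28, 30, 475), (395, 229, 52, 63, 2202), (230, 247, 29, 46, 1043), (302, 257, 16, 32, 405), (345, 259, 8, 7, 44), (0, 282, 27, 33, 612), (270, 295, 24, 24, 444), (279, 338, 27, 41, 875)]
```

View pics/crop.png

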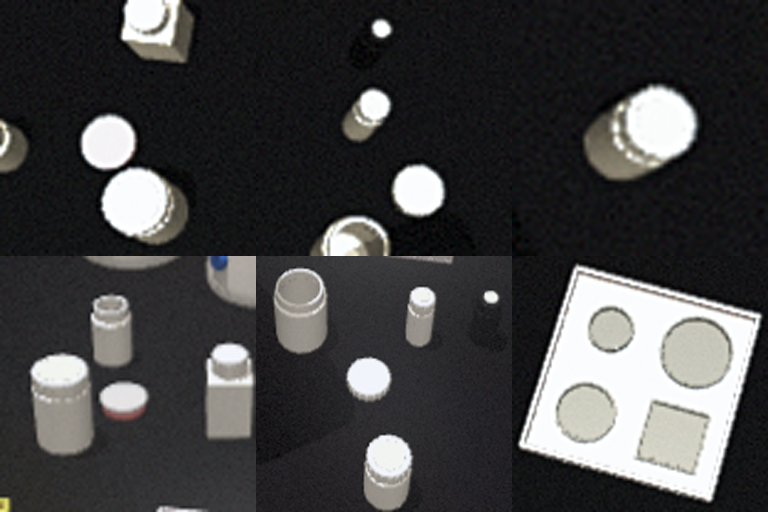

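The crop confirms the choice. The closed large jar and square bottle are at upper left, with a loose cap beside the large jar. The closed small white jar and the medium jar are on the right, next to open jars with hollow tops. The carrier sockets are small upper-left, large upper-right, medium lower-left and square lower-right.

Run:
```python
from h import *
T=load("top");S=load("side");I=T["frame"]
def caps(c,u,v,h):
    g=c["frame"].min(2); m=np.zeros_like(g); 
    m[max(0,v-h):v+h,u-h:u+h]=(g[max(0,v-h):v+h,u-h:u+h]>225)
    k,l,st,ce=cv2.connectedComponentsWithStats(m); i=1+np.argmax(st[1:,4]); 
    return ce[i],st[i]
Z=dict(small=70,medium=65,large=80,square=85)
for n,(u,v) in dict(small=(355,159),medium=(422,184),large=(154,221),square=(156,154)).items():
    ce,st=caps(T,u,v,16); print(n,ce.round(1),st.tolist(),ray(T,ce,Z[n]).round(1))
for n,(u,v,z) in dict(openM=(101,199,62),openL=(348,207,77),capM=(143,200,14),capL=(372,187,14),black=(359,130,70)).items(): print(n,ray(T,(u,v),z).round(0))
for n,(u,v,h) in dict(small=(310,262,10),medium=(291,350,16),large=(217,122,12),square=(276,117,9)).items():
    ce,st=caps(S,u,v,h); print("side",n,ce.round(1),st.tolist(),ray(S,ce,Z[n]).round(1))
# carrier: outer outline (top of wall z=20), sockets
g=I.min(2); m=np.zeros_like(g); m[112:222,208:322]=(g[112:222,208:322]>110)
cn,hi=cv2.findContours(m,cv2.RETR_CCOMP,cv2.CHAIN_APPROX_NONE)
b=max(cn,key=cv2.contourArea); w=np.array([ray(T,p[0],20)[:2] for p in b],np.float32)
print("carrier",cv2.minAreaRect(w))
f=np.zeros_like(g); f[112:222,208:322]=((g>130)&(g<225))[112:222,208:322]
f=cv2.morphologyEx(f,cv2.MORPH_OPEN,np.ones((5,5),np.uint8))
k,l,st,ce=cv2.connectedComponentsWithStats(f)
for i in range(1,k):
  if st[i][4]>60:
    c0=max(cv2.findContours((l==i).astype(np.uint8),cv2.RETR_EXTERNAL,cv2.CHAIN_APPROX_NONE)[0],key=cv2.contourArea)
    w=np.array([ray(T,p[0],3)[:2] for p in c0],np.float32)
    print(st[i].tolist(),ce[i].round(1),ray(T,ce[i],3).round(1),cv2.minAreaRect(w))
# square bottle yaw from lower outline
m=np.zeros_like(g);m[140:180,140:180]=g[140:180,140:180]>60
c0=max(cv2.findContours(m,cv2.RETR_EXTERNAL,cv2.CHAIN_APPROX_NONE)[0],key=cv2.contourArea)
for z in(0,66):
  w=np.array([ray(T,p[0],z)[:2] for p in c0],np.float32);ap=cv2.approxPolyDP(c0,2,True)[:,0]
  print(z,cv2.minAreaRect(w),[(tuple(p.tolist()),ray(T,p,z)[:2].round(0).tolist()) for p in ap])
e=cv2.resize(I[138:183,138:183],(540,540),interpolation=cv2.INTER_CUBIC)
e2=S["frame"][104:149,254:299]
cv2.imwrite("pics/sq.png",np.hstack([cv2.resize(e,(400,400)),cv2.resize(e2,(400,400),interpolation=cv2.INTER_CUBIC)])[:,:,::-1])
```

```text
small [356.1 156.5] [352, 152, 10, 10, 73] [ 566.5 -246.8   70. ]
medium [424.2 182.4] [417, 175, 16, 16, 189] [ 492.9 -405.7   65. ]
large [151.9 220.4] [141, 210, 22, 22, 378] [436.6 252.1  80. ]
square [156.7 155.7] [148, 148, 20, 18, 227] [593.3 238.9  85. ]
openM [499. 380.  62.]
openL [ 442. -212.   77.]
capM [500. 292.  14.]
capL [ 499. -293.   14.]
black [ 634. -261.   70.]
side small [310.6 261.9] [305, 258, 12, 9, 85] [ 565.5 -245.7   70. ]
side medium [292.1 349.1] [281, 339, 23, 22, 391] [ 492.2 -405.1   65. ]
side large [215.5 119.9] [206, 115, 19, 10, 137] [436.8 253.2  80. ]
side square [275.3 114. ] [270, 112, 11, 5, 48] [598.6 243.2  85. ]
carrier ((569.4366455078125, -24.175125122070312), (206.96505737304688, 209.67320251464844), 70.7010269165039)
[244, 139, 19, 15, 220] [252.8 145.8] [631.2   4.7   3. ] ((630.7759399414062, 4.112518310546875), (47.65423583984375, 38.760231018066406), 86.54749298095703)
[273, 143, 29, 26, 598] [287.5 155.8] [598.4 -85.    3. ] ((599.4576416015625, -83.63687896728516), (73.60531616210938, 68.45824432373047), 86.55175018310547)
[231, 
[... 177 characters left out ...]
[277.8 190.2] [507.6 -53.2   3. ] ((508.3981628417969, -52.91927719116211), (66.54872131347656, 63.80000305175781), 70.8140869140625)
0 ((612.7601318359375, 252.4756622314453), (65.86620330810547, 65.34822082519531), 80.08180236816406) [((151, 146), [648.0, 275.0]), ((147, 163), [602.0, 285.0]), ((156, 170), [581.0, 262.0]), ((169, 171), [576.0, 228.0]), ((172, 156), [617.0, 219.0]), ((168, 149), [637.0, 230.0])]
66 ((592.3181762695312, 236.796630859375), (61.65690231323242, 61.172080993652344), 80.08189392089844) [((151, 146), [625.0, 258.0]), ((147, 163), [582.0, 267.0]), ((156, 170), [563.0, 245.0]), ((169, 171), [558.0, 214.0]), ((172, 156), [596.0, 206.0]), ((168, 149), [615.0, 215.0])]
```

View pics/sq.png

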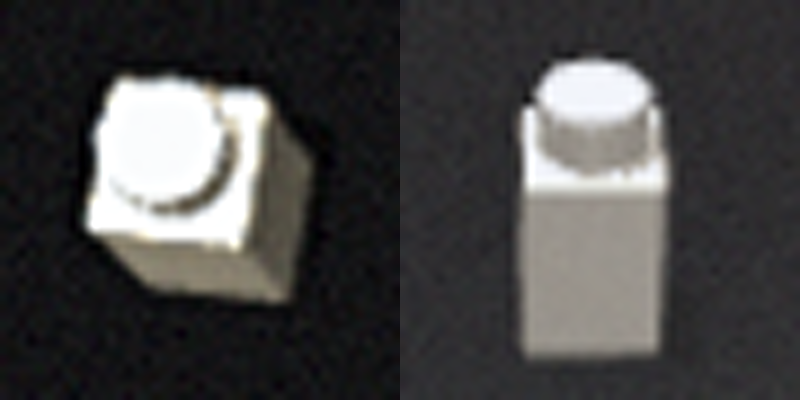

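```bash
cat >> h.py <<'E'
def plan(*targets):
    from cell import state
    s=state(); p=np.array(s["eef_pos"]); y=s["tcp_rot"][2]; c,n=np.cos(y),np.sin(y)
    print("t",round(s["t"],2),"at",p.round(1),"yaw",round(y,3),"open",round(s["opening"],3),"grip",round(s["grip_force"],1),"f",np.round(s["ft_force"],1))
    for g in targets:
        d=np.array(g[:3])-p; w=(y-g[3]+np.pi/2)%np.pi-np.pi/2
        print(g,"->",[round((c*d[0]+n*d[1])/1000,4),round((n*d[0]-c*d[1])/1000,4),round(-d[2]/1000,4)],"twist",round(w,3))
E
python3 - <<'E'
from h import *
T=load("top");S=load("side")
q=[ray(T,(138-.5+u/8.889,138-.5+v/8.889),66)[:2] for u,v in((118,80),(268,95),(240,245),(88,232))]
print(np.round(q,1),np.mean(q,0))
for i in range(4):
    d=q[(i+1)%4]-q[i];print(np.hypot(*d),np.degrees(np.arctan2(d[1],d[0]))%90)
print(ray(T,(156.6,153.2),85),ray(S,(275.3,113.6),85))
for a,b,z in (((522,190),(665,190),66),((522,355),(660,355),0)):
    A,B=[ray(S,(253.5+(u-400)/8.889,103.5+v/8.889),z)[:2] for u,v in(a,b)];d=B-A;print("side",A,B,np.hypot(*d),np.degrees(np.arctan2(d[1],d[0])))
plan((566,-246,150,0))
E
```

```text
[[624.  258.1]
 [617.1 216.2]
 [574.1 224.4]
 [580.3 266.5]] [598.88593386 241.28126509]
42.46279900555993 80.62687672993664
43.78202067020125 79.15991520623305
42.53987899001236 81.54108715812484
44.46240273322678 79.08998690682333
[599.59292086 239.02907578  85.        ] [599.08397446 245.18349702  85.        ]
side [572.80941097 223.95118254] [615.32643425 215.68325716] 43.31346048872039 -11.004484092326365
side [574.14909321 229.3425013 ] [616.94257805 221.11895033] 43.5764745622051 -10.877824753436807
t 0.1 at [ 244.4 -575.   232.9] yaw 0.402 open 0.998 grip 0.0 f [-0.2 -0.  -0.5]
(566, -246, 150, 0) -> [np.float64(0.4247), np.float64(-0.1771), np.float64(0.0829)] twist 0.402
```

Request:
{"fn": "drive_tool", "kwargs": {
  "targets": [
    {"jaw": 0.7,"travel": [0.03,-0.012,0.0],"twist": 0.05},
    {"jaw": 0.7,"travel": [0.06,-0.025,0.01],"twist": 0.1},
    {"jaw": 0.7,"travel": [0.095,-0.04,0.02],"twist": 0.2},
    {"jaw": 0.7,"travel": [0.13,-0.055,0.03],"twist": 0.3},
    {"jaw": 0.7,"travel": [0.165,-0.07,0.04],"twist": 0.4},
    {"jaw": 0.7,"travel": [0.2,-0.083,0.05],"twist": 0.4},
    {"jaw": 0.7,"travel": [0.235,-0.098,0.06],"twist": 0.4},
    {"jaw": 0.7,"travel": [0.27,-0.112,0.07],"twist": 0.4}
  ]
}}

```text
t: 0.77
eef_pos: [450.0, -364.9, 162.8]
tcp_rot: [-3.141, 0.0, 0.002]
ft_force: [0.5, -0.5, 0.3]
opening: 0.701
grip_force: 0.0
```

Request:
{"fn": "drive_tool", "kwargs": {
  "targets": [
    {"jaw": 0.7,"travel": [0.029,-0.03,0.005],"twist": 0},
    {"jaw": 0.7,"travel": [0.058,-0.06,0.013],"twist": 0},
    {"jaw": 0.7,"travel": [0.087,-0.09,0.013],"twist": 0},
    {"jaw": 0.7,"travel": [0.116,-0.119,0.013],"twist": 0},
    {"jaw": 0.7,"travel": [0.116,-0.119,0.04],"twist": 0},
    {"jaw": 0.7,"travel": [0.116,-0.119,0.07],"twist": 0},
    {"jaw": 0.7,"travel": [0.116,-0.119,0.1],"twist": 0},
    {"jaw": 0.7,"travel": [0.116,-0.119,0.117],"twist": 0}
  ]
}}

```text
t: 1.43
eef_pos: [564.0, -246.3, 43.3]
tcp_rot: [-3.14, 0.003, 0.003]
ft_force: [0.3, -1.3, -0.2]
opening: 0.697
grip_force: 0.0
```

Request:
{"fn": "drive_tool", "kwargs": {
  "targets": [
    {"jaw": 0.5,"travel": [0,0,0],"twist": 0},
    {"jaw": 0.35,"travel": [0,0,0],"twist": 0},
    {"jaw": 0.2,"travel": [0,0,0],"twist": 0},
    {"jaw": 0.15,"travel": [0,0,0],"twist": 0},
    {"jaw": 0.1,"travel": [0,0,0],"twist": 0},
    {"jaw": 0.1,"travel": [0,0,0],"twist": 0},
    {"jaw": 0.1,"travel": [0,0,0],"twist": 0}
  ]
}}

```text
t: 2.02
eef_pos: [565.2, -247.5, 47.2]
tcp_rot: [3.141, -0.001, 0.002]
ft_force: [0.1, 0.4, 3.9]
opening: 0.29
grip_force: 30.0
```

Request:
{"fn": "drive_tool", "kwargs": {
  "targets": [
    {"jaw": 0.1,"travel": [0,0,-0.01],"twist": 0},
    {"jaw": 0.1,"travel": [0,0,-0.03],"twist": 0},
    {"jaw": 0.1,"travel": [0,0,-0.06],"twist": 0},
    {"jaw": 0.1,"travel": [0,0,-0.09],"twist": 0},
    {"jaw": 0.1,"travel": [0.005,-0.02,-0.105],"twist": 0},
    {"jaw": 0.1,"travel": [0.012,-0.045,-0.105],"twist": 0},
    {"jaw": 0.1,"travel": [0.02,-0.075,-0.105],"twist": 0},
    {"jaw": 0.1,"travel": [0.027,-0.105,-0.105],"twist": 0}
  ]
}}

```text
t: 2.68
eef_pos: [592.0, -141.5, 152.8]
tcp_rot: [3.141, -0.001, 0.001]
ft_force: [0.2, -0.1, 0.1]
opening: 0.29
grip_force: 30.0
```

Request:
{"fn": "drive_tool", "kwargs": {
  "targets": [
    {"jaw": 0.1,"travel": [0.008,-0.03,0],"twist": 0},
    {"jaw": 0.1,"travel": [0.016,-0.06,0],"twist": 0},
    {"jaw": 0.1,"travel": [0.024,-0.09,0],"twist": 0},
    {"jaw": 0.1,"travel": [0.031,-0.118,0],"twist": 0},
    {"jaw": 0.1,"travel": [0.036,-0.136,0],"twist": 0},
    {"jaw": 0.1,"travel": [0.038,-0.146,0],"twist": 0},
    {"jaw": 0.1,"travel": [0.038,-0.147,0.01],"twist": 0},
    {"jaw": 0.1,"travel": [0.038,-0.147,0.03],"twist": 0}
  ]
}}

```text
t: 3.35
eef_pos: [630.3, 4.6, 122.9]
tcp_rot: [3.141, -0.004, 0.003]
ft_force: [0.9, -0.7, -1.1]
opening: 0.285
grip_force: 30.0
```

Run:
```python
from h import *
plan((630,4.7,70,0),(630,4.7,49,0))
```

```text
t 3.35 at [630.3   4.6 122.9] yaw 0.003 open 0.285 grip 30.0 f [ 0.9 -0.7 -1.1]
(630, 4.7, 70, 0) -> [np.float64(-0.0003), np.float64(-0.0001), np.float64(0.0529)] twist 0.003
(630, 4.7, 49, 0) -> [np.float64(-0.0003), np.float64(-0.0001), np.float64(0.0739)] twist 0.003
```

Request:
{"fn": "drive_tool", "kwargs": {
  "targets": [
    {"jaw": 0.1,"travel": [0,0,0.02],"twist": 0},
    {"jaw": 0.1,"travel": [0,0,0.04],"twist": 0},
    {"jaw": 0.1,"travel": [0,0,0.053],"twist": 0},
    {"jaw": 0.1,"travel": [0,0,0.06],"twist": 0},
    {"jaw": 0.1,"travel": [0,0,0.065],"twist": 0},
    {"jaw": 0.1,"travel": [0,0,0.068],"twist": 0},
    {"jaw": 0.1,"travel": [0,0,0.07],"twist": 0},
    {"jaw": 0.1,"travel": [0,0,0.071],"twist": 0}
  ]
}}

```text
t: 4.02
eef_pos: [629.9, 4.2, 53.8]
tcp_rot: [3.141, -0.002, 0.002]
ft_force: [-11.6, 0.2, 36.9]
opening: 0.288
grip_force: 30.0
```

Request:
{"fn": "drive_tool", "kwargs": {
  "targets": [
    {"jaw": 0.1,"travel": [0,0,0.0005],"twist": 0},
    {"jaw": 0.1,"travel": [0,0,0.001],"twist": 0},
    {"jaw": 0.1,"travel": [0,0,0.001],"twist": 0}
  ]
}}

```text
t: 4.27
eef_pos: [630.2, 4.3, 53.5]
tcp_rot: [3.141, -0.004, 0.002]
ft_force: [-8.8, -0.2, 31.7]
opening: 0.287
grip_force: 30.0
```

Run:
```python
from h import *
from cell import read_camera
plan((630,4.7,49,0))
o=[]
for n in("top","side"):
    c=read_camera(n);I=c["frame"];p=proj(c,(630,5,25)).astype(int);o.append(cv2.resize(I[p[1]-60:p[1]+60,p[0]-60:p[0]+60],(400,400),interpolation=cv2.INTER_CUBIC))
cv2.imwrite("pics/a.png",np.hstack(o)[:,:,::-1])
```

```text
t 4.27 at [630.2   4.3  53.5] yaw 0.002 open 0.287 grip 30.0 f [-8.8 -0.2 31.7]
(630, 4.7, 49, 0) -> [np.float64(-0.0002), np.float64(-0.0004), np.float64(0.0045)] twist 0.002
```

View pics/a.png

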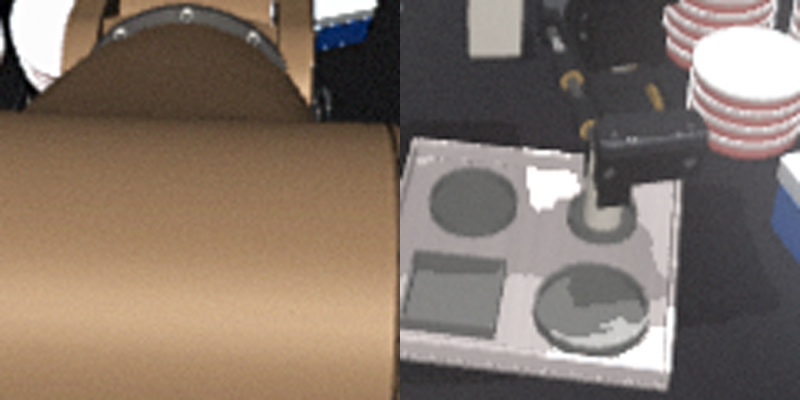

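It shows the small jar standing inside the small socket (side crop, about (605,215)). It made contact at TCP z of about 53.5, so the socket floor is about 6.5 mm up. I'll ease the force off, then release.

Request:
{"fn": "drive_tool", "kwargs": {
  "targets": [
    {"jaw": 0.1,"travel": [0,0,-0.001],"twist": 0},
    {"jaw": 0.1,"travel": [0,0,-0.002],"twist": 0},
    {"jaw": 0.1,"travel": [0,0,-0.0025],"twist": 0},
    {"jaw": 0.1,"travel": [0,0,-0.0025],"twist": 0},
    {"jaw": 0.1,"travel": [0,0,-0.0025],"twist": 0}
  ]
}}

```text
t: 4.78
eef_pos: [630.0, 4.3, 53.6]
tcp_rot: [3.141, -0.002, 0.002]
ft_force: [-2.9, -0.1, 9.7]
opening: 0.288
grip_force: 30.0
```

Request:
{"fn": "drive_tool", "kwargs": {
  "targets": [
    {"jaw": 0.32,"travel": [0,0,0],"twist": 0},
    {"jaw": 0.35,"travel": [0,0,0],"twist": 0},
    {"jaw": 0.4,"travel": [0,0,0],"twist": 0},
    {"jaw": 0.5,"travel": [0,0,0],"twist": 0},
    {"jaw": 0.5,"travel": [0,0,-0.005],"twist": 0},
    {"jaw": 0.5,"travel": [0,0,-0.02],"twist": 0},
    {"jaw": 0.5,"travel": [0,0,-0.05],"twist": 0},
    {"jaw": 0.5,"travel": [0,0,-0.085],"twist": 0}
  ]
}}

```text
t: 5.45
eef_pos: [628.6, 4.8, 136.6]
tcp_rot: [-3.141, 0.004, 0.002]
ft_force: [1.1, 0.5, -0.2]
opening: 0.499
grip_force: 0.0
```

Request:
{"fn": "drive_tool", "kwargs": {
  "targets": [
    {"jaw": 0.6,"travel": [-0.007,0.02,-0.015],"twist": 0},
    {"jaw": 0.7,"travel": [-0.018,0.055,-0.02],"twist": 0},
    {"jaw": 0.7,"travel": [-0.03,0.09,-0.02],"twist": 0},
    {"jaw": 0.7,"travel": [-0.042,0.125,-0.02],"twist": 0},
    {"jaw": 0.7,"travel": [-0.054,0.16,-0.02],"twist": 0},
    {"jaw": 0.7,"travel": [-0.065,0.195,-0.02],"twist": 0},
    {"jaw": 0.7,"travel": [-0.077,0.23,-0.02],"twist": 0},
    {"jaw": 0.7,"travel": [-0.089,0.265,-0.02],"twist": 0}
  ]
}}

```text
t: 6.12
eef_pos: [540.2, -262.0, 157.3]
tcp_rot: [3.141, -0.0, 0.002]
ft_force: [0.9, -0.7, -0.4]
opening: 0.703
grip_force: 0.0
```

Request:
{"fn": "drive_tool", "kwargs": {
  "targets": [
    {"jaw": 0.75,"travel": [-0.012,0.036,0],"twist": 0},
    {"jaw": 0.75,"travel": [-0.024,0.072,0],"twist": 0},
    {"jaw": 0.75,"travel": [-0.036,0.108,0],"twist": 0},
    {"jaw": 0.75,"travel": [-0.045,0.135,0],"twist": 0},
    {"jaw": 0.75,"travel": [-0.048,0.145,0],"twist": 0},
    {"jaw": 0.75,"travel": [-0.048,0.145,0.0],"twist": 0},
    {"jaw": 0.75,"travel": [-0.048,0.145,0.0],"twist": 0}
  ]
}}

```text
t: 6.7
eef_pos: [493.2, -405.0, 156.9]
tcp_rot: [-3.141, 0.0, 0.001]
ft_force: [-0.6, -1.0, -0.2]
opening: 0.749
grip_force: 0.0
```

Run:
```python
from h import *
from cell import read_camera
plan((492.6,-405.4,46,0))
o=[]
for n,X in(("top",(600,0,40)),("side",(600,0,40))):
    c=read_camera(n);I=c["frame"];p=proj(c,X).astype(int);o.append(cv2.resize(I[p[1]-60:p[1]+60,p[0]-60:p[0]+60],(400,400),interpolation=cv2.INTER_CUBIC))
cv2.imwrite("pics/b.png",np.hstack(o)[:,:,::-1])
```

```text
t 6.7 at [ 493.2 -405.   156.9] yaw 0.001 open 0.749 grip 0.0 f [-0.6 -1.  -0.2]
(492.6, -405.4, 46, 0) -> [np.float64(-0.0006), np.float64(0.0004), np.float64(0.1109)] twist 0.001
```

View pics/b.png

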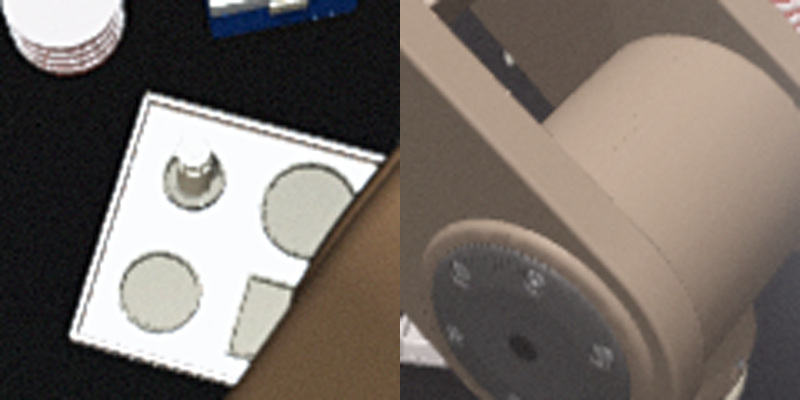

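The top crop shows the small jar upright in the small socket (about (193,170)). The arm blocks the side view. Next is the medium jar.

Request:
{"fn": "drive_tool", "kwargs": {
  "targets": [
    {"jaw": 0.75,"travel": [0,0,0.02],"twist": 0},
    {"jaw": 0.75,"travel": [0,0,0.045],"twist": 0},
    {"jaw": 0.75,"travel": [0,0,0.07],"twist": 0},
    {"jaw": 0.75,"travel": [0,0,0.092],"twist": 0},
    {"jaw": 0.75,"travel": [0,0,0.105],"twist": 0},
    {"jaw": 0.75,"travel": [0,0,0.111],"twist": 0},
    {"jaw": 0.75,"travel": [0,0,0.111],"twist": 0}
  ]
}}

```text
t: 7.38
eef_pos: [493.5, -404.5, 45.2]
tcp_rot: [-3.141, 0.001, 0.003]
ft_force: [-0.2, 0.2, -0.1]
opening: 0.75
grip_force: 0.0
```

Request:
{"fn": "drive_tool", "kwargs": {
  "targets": [
    {"jaw": 0.6,"travel": [0,0,0],"twist": 0},
    {"jaw": 0.5,"travel": [0,0,0],"twist": 0},
    {"jaw": 0.4,"travel": [0,0,0],"twist": 0},
    {"jaw": 0.3,"travel": [0,0,0],"twist": 0},
    {"jaw": 0.25,"travel": [0,0,0],"twist": 0},
    {"jaw": 0.25,"travel": [0,0,0],"twist": 0},
    {"jaw": 0.25,"travel": [0,0,0],"twist": 0}
  ]
}}

```text
t: 7.97
eef_pos: [493.3, -405.7, 46.5]
tcp_rot: [3.141, -0.001, 0.002]
ft_force: [-1.2, 0.5, 5.5]
opening: 0.435
grip_force: 30.0
```

Request:
{"fn": "drive_tool", "kwargs": {
  "targets": [
    {"jaw": 0.25,"travel": [0,0,-0.01],"twist": 0},
    {"jaw": 0.25,"travel": [0,0,-0.03],"twist": 0},
    {"jaw": 0.25,"travel": [0,0,-0.06],"twist": 0},
    {"jaw": 0.25,"travel": [0,0,-0.09],"twist": 0},
    {"jaw": 0.25,"travel": [0.002,-0.02,-0.105],"twist": 0},
    {"jaw": 0.25,"travel": [0.005,-0.045,-0.105],"twist": 0},
    {"jaw": 0.25,"travel": [0.009,-0.078,-0.105],"twist": 0},
    {"jaw": 0.25,"travel": [0.013,-0.112,-0.105],"twist": 0}
  ]
}}

```text
t: 8.63
eef_pos: [505.8, -292.7, 151.7]
tcp_rot: [3.141, -0.001, 0.0]
ft_force: [0.6, 0.9, -1.1]
opening: 0.437
grip_force: 30.0
```

Request:
{"fn": "drive_tool", "kwargs": {
  "targets": [
    {"jaw": 0.25,"travel": [0.0035,-0.034,0],"twist": 0},
    {"jaw": 0.25,"travel": [0.007,-0.068,0],"twist": 0},
    {"jaw": 0.25,"travel": [0.0105,-0.102,0],"twist": 0},
    {"jaw": 0.25,"travel": [0.014,-0.136,0],"twist": 0},
    {"jaw": 0.25,"travel": [0.0175,-0.17,0],"twist": 0},
    {"jaw": 0.25,"travel": [0.021,-0.204,0],"twist": 0},
    {"jaw": 0.25,"travel": [0.0245,-0.238,0],"twist": 0},
    {"jaw": 0.25,"travel": [0.028,-0.27,0],"twist": 0}
  ]
}}

```text
t: 9.3
eef_pos: [533.4, -21.6, 151.5]
tcp_rot: [3.142, -0.0, 0.002]
ft_force: [0.9, 0.3, -0.5]
opening: 0.436
grip_force: 30.0
```

Request:
{"fn": "drive_tool", "kwargs": {
  "targets": [
    {"jaw": 0.25,"travel": [0.003,-0.026,0],"twist": 0},
    {"jaw": 0.25,"travel": [0.005,-0.046,0],"twist": 0},
    {"jaw": 0.25,"travel": [0.0065,-0.057,0.005],"twist": 0},
    {"jaw": 0.25,"travel": [0.0065,-0.059,0.02],"twist": 0},
    {"jaw": 0.25,"travel": [0.0065,-0.059,0.04],"twist": 0},
    {"jaw": 0.25,"travel": [0.0065,-0.059,0.06],"twist": 0},
    {"jaw": 0.25,"travel": [0.0065,-0.059,0.075],"twist": 0},
    {"jaw": 0.25,"travel": [0.0065,-0.059,0.08],"twist": 0}
  ]
}}

```text
t: 9.97
eef_pos: [539.0, 35.2, 68.9]
tcp_rot: [-3.142, 0.003, 0.001]
ft_force: [-0.7, 0.0, -0.9]
opening: 0.436
grip_force: 30.0
```

```bash
python3 -c "
from h import *
plan((540.3,36.3,53,0))"
```

```text
t 9.97 at [539.   35.2  68.9] yaw 0.001 open 0.436 grip 30.0 f [-0.7  0.  -0.9]
(540.3, 36.3, 53, 0) -> [np.float64(0.0013), np.float64(-0.0011), np.float64(0.0159)] twist 0.001
```

Request:
{"fn": "drive_tool", "kwargs": {
  "targets": [
    {"jaw": 0.25,"travel": [0.001,-0.001,0.006],"twist": 0},
    {"jaw": 0.25,"travel": [0.001,-0.001,0.01],"twist": 0},
    {"jaw": 0.25,"travel": [0.001,-0.001,0.013],"twist": 0},
    {"jaw": 0.25,"travel": [0.001,-0.001,0.015],"twist": 0},
    {"jaw": 0.25,"travel": [0.001,-0.001,0.0165],"twist": 0},
    {"jaw": 0.25,"travel": [0.001,-0.001,0.0165],"twist": 0}
  ]
}}

```text
t: 10.47
eef_pos: [541.0, 36.6, 54.6]
tcp_rot: [3.141, -0.0, 0.002]
ft_force: [-0.5, -0.2, -0.0]
opening: 0.439
grip_force: 30.0
```

Request:
{"fn": "drive_tool", "kwargs": {
  "targets": [
    {"jaw": 0.25,"travel": [0,0,0.0005],"twist": 0},
    {"jaw": 0.25,"travel": [0,0,0.001],"twist": 0},
    {"jaw": 0.25,"travel": [0,0,0.0015],"twist": 0},
    {"jaw": 0.25,"travel": [0,0,0.0015],"twist": 0}
  ]
}}

```text
t: 10.8
eef_pos: [541.1, 36.6, 53.5]
tcp_rot: [3.141, -0.001, 0.002]
ft_force: [-2.2, 0.3, 6.7]
opening: 0.435
grip_force: 30.0
```

Contact at 6.7 N with the jar down, so I'll release it and go to the large jar.

Request:
{"fn": "drive_tool", "kwargs": {
  "targets": [
    {"jaw": 0.46,"travel": [0,0,0],"twist": 0},
    {"jaw": 0.5,"travel": [0,0,0],"twist": 0},
    {"jaw": 0.57,"travel": [0,0,0],"twist": 0},
    {"jaw": 0.65,"travel": [0,0,0],"twist": 0},
    {"jaw": 0.65,"travel": [0,0,-0.005],"twist": 0},
    {"jaw": 0.65,"travel": [0,0,-0.025],"twist": 0},
    {"jaw": 0.65,"travel": [0,0,-0.06],"twist": 0},
    {"jaw": 0.7,"travel": [0,0,-0.1],"twist": 0}
  ]
}}

```text
t: 11.47
eef_pos: [540.0, 36.6, 153.0]
tcp_rot: [-3.141, 0.004, 0.002]
ft_force: [1.4, 0.1, 0.4]
opening: 0.679
grip_force: 0.0
```

Request:
{"fn": "drive_tool", "kwargs": {
  "targets": [
    {"jaw": 0.85,"travel": [-0.01,-0.021,-0.01],"twist": 0},
    {"jaw": 0.85,"travel": [-0.025,-0.052,-0.01],"twist": 0},
    {"jaw": 0.85,"travel": [-0.04,-0.083,-0.01],"twist": 0},
    {"jaw": 0.85,"travel": [-0.055,-0.115,-0.01],"twist": 0},
    {"jaw": 0.85,"travel": [-0.07,-0.146,-0.01],"twist": 0},
    {"jaw": 0.85,"travel": [-0.085,-0.177,-0.01],"twist": 0},
    {"jaw": 0.85,"travel": [-0.1,-0.208,-0.01],"twist": 0},
    {"jaw": 0.85,"travel": [-0.104,-0.216,-0.01],"twist": 0}
  ]
}}

```text
t: 12.13
eef_pos: [434.5, 255.4, 163.3]
tcp_rot: [-3.141, 0.0, 0.004]
ft_force: [-0.3, -0.1, 0.6]
opening: 0.851
grip_force: 0.0
```

Run:
```python
from h import *
from cell import read_camera
plan((436.7,252.6,46,0))
o=[]
for n,X in(("top",(560,0,40)),("side",(560,0,40))):
    c=read_camera(n);I=c["frame"];p=proj(c,X).astype(int);o.append(cv2.resize(I[p[1]-90:p[1]+90,p[0]-90:p[0]+90],(400,400),interpolation=cv2.INTER_CUBIC))
cv2.imwrite("pics/c.png",np.hstack(o)[:,:,::-1])
```

```text
t 12.13 at [434.5 255.4 163.3] yaw 0.004 open 0.851 grip 0.0 f [-0.3 -0.1  0.6]
(436.7, 252.6, 46, 0) -> [np.float64(0.0022), np.float64(0.0028), np.float64(0.1173)] twist 0.004
```

View pics/c.png

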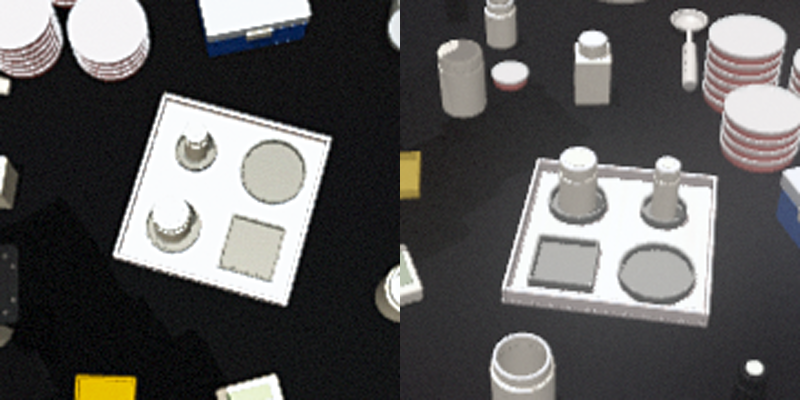

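Small and medium jars are both upright in their sockets (side crop (578,185) and (666,190)). Next is the large jar.

Request:
{"fn": "drive_tool", "kwargs": {
  "targets": [
    {"jaw": 0.88,"travel": [0.001,0.002,0.0],"twist": 0},
    {"jaw": 0.88,"travel": [0.001,0.002,0.03],"twist": 0},
    {"jaw": 0.88,"travel": [0.001,0.002,0.055],"twist": 0},
    {"jaw": 0.88,"travel": [0.001,0.002,0.08],"twist": 0},
    {"jaw": 0.88,"travel": [0.001,0.002,0.1],"twist": 0},
    {"jaw": 0.88,"travel": [0.001,0.002,0.112],"twist": 0},
    {"jaw": 0.88,"travel": [0.001,0.002,0.117],"twist": 0},
    {"jaw": 0.88,"travel": [0.001,0.002,0.117],"twist": 0}
  ]
}}

```text
t: 12.9
eef_pos: [437.9, 249.1, 45.0]
tcp_rot: [3.141, 0.002, 0.0]
ft_force: [-0.4, -0.2, -0.3]
opening: 0.879
grip_force: 0.0
```

Request:
{"fn": "drive_tool", "kwargs": {
  "targets": [
    {"jaw": 0.75,"travel": [0,0,0],"twist": 0},
    {"jaw": 0.65,"travel": [0,0,0],"twist": 0},
    {"jaw": 0.55,"travel": [0,0,0],"twist": 0},
    {"jaw": 0.45,"travel": [0,0,0],"twist": 0},
    {"jaw": 0.4,"travel": [0,0,0],"twist": 0},
    {"jaw": 0.4,"travel": [0,0,0],"twist": 0},
    {"jaw": 0.4,"travel": [0,0,0],"twist": 0}
  ]
}}

```text
t: 13.48
eef_pos: [437.8, 250.6, 46.5]
tcp_rot: [-3.141, -0.001, 0.002]
ft_force: [0.2, -0.2, 6.6]
opening: 0.583
grip_force: 30.0
```

```bash
python3 -c "
from h import *
plan((598.3,-84.9,155,0))"
```

```text
t 13.48 at [437.8 250.6  46.5] yaw 0.002 open 0.583 grip 30.0 f [ 0.2 -0.2  6.6]
(598.3, -84.9, 155, 0) -> [np.float64(0.1598), np.float64(0.3358), np.float64(-0.1085)] twist 0.002
```

Request:
{"fn": "drive_tool", "kwargs": {
  "targets": [
    {"jaw": 0.4,"travel": [0,0,-0.01],"twist": 0},
    {"jaw": 0.4,"travel": [0,0,-0.03],"twist": 0},
    {"jaw": 0.4,"travel": [0,0,-0.06],"twist": 0},
    {"jaw": 0.4,"travel": [0,0,-0.09],"twist": 0},
    {"jaw": 0.4,"travel": [0.01,0.02,-0.115],"twist": 0},
    {"jaw": 0.4,"travel": [0.022,0.046,-0.12],"twist": 0},
    {"jaw": 0.4,"travel": [0.036,0.076,-0.12],"twist": 0},
    {"jaw": 0.4,"travel": [0.05,0.106,-0.12],"twist": 0}
  ]
}}

```text
t: 14.15
eef_pos: [487.9, 143.6, 167.3]
tcp_rot: [-3.141, -0.002, 0.003]
ft_force: [0.5, -0.1, -2.6]
opening: 0.583
grip_force: 30.0
```

Request:
{"fn": "drive_tool", "kwargs": {
  "targets": [
    {"jaw": 0.4,"travel": [0.015,0.031,0],"twist": 0},
    {"jaw": 0.4,"travel": [0.03,0.062,0],"twist": 0},
    {"jaw": 0.4,"travel": [0.045,0.093,0],"twist": 0},
    {"jaw": 0.4,"travel": [0.06,0.124,0],"twist": 0},
    {"jaw": 0.4,"travel": [0.075,0.156,0],"twist": 0},
    {"jaw": 0.4,"travel": [0.09,0.19,0],"twist": 0},
    {"jaw": 0.4,"travel": [0.102,0.215,0],"twist": 0},
    {"jaw": 0.4,"travel": [0.11,0.23,0],"twist": 0}
  ]
}}

```text
t: 14.82
eef_pos: [598.7, -88.1, 166.3]
tcp_rot: [3.141, -0.0, 0.0]
ft_force: [-1.6, 1.0, -2.5]
opening: 0.583
grip_force: 30.0
```

Request:
{"fn": "drive_tool", "kwargs": {
  "targets": [
    {"jaw": 0.4,"travel": [0,0,0],"twist": 0},
    {"jaw": 0.4,"travel": [0,0,0.02],"twist": 0},
    {"jaw": 0.4,"travel": [0,0,0.04],"twist": 0},
    {"jaw": 0.4,"travel": [0,0,0.06],"twist": 0},
    {"jaw": 0.4,"travel": [0,0,0.08],"twist": 0},
    {"jaw": 0.4,"travel": [0,0,0.09],"twist": 0},
    {"jaw": 0.4,"travel": [0,0,0.09],"twist": 0}
  ]
}}

```text
t: 15.4
eef_pos: [596.9, -84.5, 74.3]
tcp_rot: [-3.141, 0.004, 0.002]
ft_force: [-0.7, 0.2, -1.7]
opening: 0.587
grip_force: 30.0
```

```bash
python3 -c "
from h import *
plan((598.3,-84.9,53.5,0))"
```

```text
t 15.4 at [596.9 -84.5  74.3] yaw 0.002 open 0.587 grip 30.0 f [-0.7  0.2 -1.7]
(598.3, -84.9, 53.5, 0) -> [np.float64(0.0014), np.float64(0.0004), np.float64(0.0208)] twist 0.002
```

Request:
{"fn": "drive_tool", "kwargs": {
  "targets": [
    {"jaw": 0.4,"travel": [0.001,0,0.008],"twist": 0},
    {"jaw": 0.4,"travel": [0.001,0,0.013],"twist": 0},
    {"jaw": 0.4,"travel": [0.001,0,0.017],"twist": 0},
    {"jaw": 0.4,"travel": [0.001,0,0.019],"twist": 0},
    {"jaw": 0.4,"travel": [0.001,0,0.0205],"twist": 0},
    {"jaw": 0.4,"travel": [0.001,0,0.021],"twist": 0},
    {"jaw": 0.4,"travel": [0.001,0,0.021],"twist": 0}
  ]
}}

```text
t: 15.98
eef_pos: [599.2, -85.3, 55.1]
tcp_rot: [3.141, -0.0, 0.002]
ft_force: [-0.7, -1.0, -1.9]
opening: 0.582
grip_force: 30.0
```

Request:
{"fn": "drive_tool", "kwargs": {
  "targets": [
    {"jaw": 0.4,"travel": [0,0,0.0005],"twist": 0},
    {"jaw": 0.4,"travel": [0,0,0.001],"twist": 0},
    {"jaw": 0.4,"travel": [0,0,0.0015],"twist": 0},
    {"jaw": 0.4,"travel": [0,0,0.002],"twist": 0},
    {"jaw": 0.4,"travel": [0,0,0.002],"twist": 0}
  ]
}}

```text
t: 16.4
eef_pos: [599.2, -85.3, 53.5]
tcp_rot: [3.141, -0.0, 0.002]
ft_force: [-2.4, -0.3, 4.6]
opening: 0.584
grip_force: 30.0
```

Request:
{"fn": "drive_tool", "kwargs": {
  "targets": [
    {"jaw": 0.61,"travel": [0,0,0],"twist": 0},
    {"jaw": 0.65,"travel": [0,0,0],"twist": 0},
    {"jaw": 0.7,"travel": [0,0,0],"twist": 0},
    {"jaw": 0.78,"travel": [0,0,0],"twist": 0},
    {"jaw": 0.78,"travel": [0,0,-0.005],"twist": 0},
    {"jaw": 0.78,"travel": [0,0,-0.025],"twist": 0},
    {"jaw": 0.78,"travel": [0,0,-0.06],"twist": 0},
    {"jaw": 0.78,"travel": [0,0,-0.1],"twist": 0}
  ]
}}

```text
t: 17.07
eef_pos: [598.3, -85.1, 152.9]
tcp_rot: [-3.141, 0.003, 0.002]
ft_force: [0.8, -0.4, 0.3]
opening: 0.782
grip_force: 0.0
```

Request:
{"fn": "drive_tool", "kwargs": {
  "targets": [
    {"jaw": 0.8,"travel": [0,-0.02,-0.015],"twist": 0.03},
    {"jaw": 0.8,"travel": [0,-0.055,-0.02],"twist": 0.06},
    {"jaw": 0.8,"travel": [0,-0.095,-0.02],"twist": 0.1},
    {"jaw": 0.8,"travel": [0,-0.135,-0.02],"twist": 0.14},
    {"jaw": 0.8,"travel": [0,-0.175,-0.02],"twist": 0.178},
    {"jaw": 0.8,"travel": [0,-0.215,-0.02],"twist": 0.178},
    {"jaw": 0.8,"travel": [0,-0.25,-0.02],"twist": 0.178},
    {"jaw": 0.8,"travel": [0,-0.28,-0.02],"twist": 0.178}
  ]
}}

```text
t: 17.73
eef_pos: [598.2, 197.2, 173.4]
tcp_rot: [-3.141, -0.0, -0.175]
ft_force: [0.2, -0.9, 0.4]
opening: 0.804
grip_force: 0.0
```

```bash
python3 -c "
from h import *
plan((599,241.5,170,-.178))"
```

```text
t 17.73 at [598.2 197.2 173.4] yaw -0.175 open 0.804 grip 0.0 f [ 0.2 -0.9  0.4]
(599, 241.5, 170, -0.178) -> [np.float64(-0.007), np.float64(-0.0437), np.float64(0.0034)] twist 0.003
```

Request:
{"fn": "drive_tool", "kwargs": {
  "targets": [
    {"jaw": 0.8,"travel": [-0.004,-0.025,0.003],"twist": 0},
    {"jaw": 0.8,"travel": [-0.007,-0.045,0.003],"twist": 0},
    {"jaw": 0.8,"travel": [-0.007,-0.045,0.003],"twist": 0},
    {"jaw": 0.8,"travel": [-0.007,-0.045,0.003],"twist": 0}
  ]
}}

```text
t: 18.07
eef_pos: [599.3, 241.0, 169.9]
tcp_rot: [3.141, 0.0, -0.174]
ft_force: [0.2, -1.4, -0.0]
opening: 0.8
grip_force: 0.0
```

Run:
```python
from h import *
from cell import read_camera
plan((599,241.5,46,-.178))
c=read_camera("side");I=c["frame"];o=[]
for X,h in(((599,241,40),50),((570,-24,40),70)):
    p=proj(c,X).astype(int);o.append(cv2.resize(I[p[1]-h:p[1]+h,p[0]-h:p[0]+h],(400,400),interpolation=cv2.INTER_CUBIC))
cv2.imwrite("pics/d.png",np.hstack(o)[:,:,::-1])
```

```text
t 18.07 at [599.3 241.  169.9] yaw -0.174 open 0.8 grip 0.0 f [ 0.2 -1.4 -0. ]
(599, 241.5, 46, -0.178) -> [np.float64(-0.0004), np.float64(-0.0004), np.float64(0.1239)] twist 0.004
```

View pics/d.png

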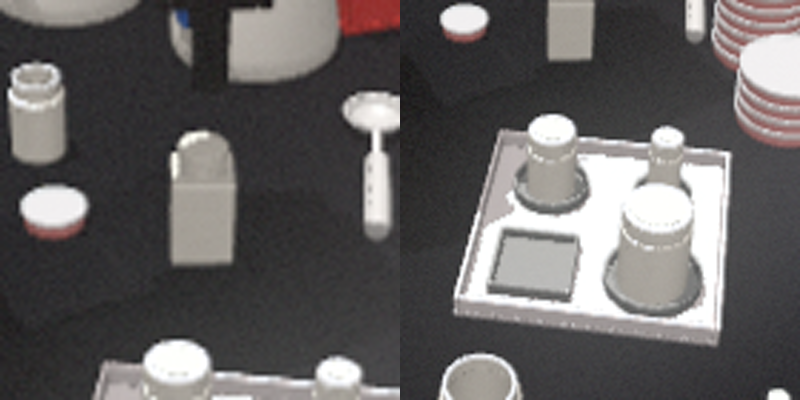

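Three jars stand in their sockets, and the gripper is lined up over the square bottle (left crop, (203,210)). I'll go down and grasp it.

Request:
{"fn": "drive_tool", "kwargs": {
  "targets": [
    {"jaw": 0.8,"travel": [0,0,0.025],"twist": 0.003},
    {"jaw": 0.8,"travel": [0,0,0.055],"twist": 0.003},
    {"jaw": 0.8,"travel": [0,0,0.085],"twist": 0.003},
    {"jaw": 0.8,"travel": [0,0,0.105],"twist": 0.003},
    {"jaw": 0.8,"travel": [0,0,0.118],"twist": 0.003},
    {"jaw": 0.8,"travel": [0,0,0.124],"twist": 0.003},
    {"jaw": 0.8,"travel": [0,0,0.124],"twist": 0.003}
  ]
}}

```text
t: 18.7
eef_pos: [599.6, 239.4, 45.2]
tcp_rot: [3.141, 0.001, -0.18]
ft_force: [0.1, 0.5, -0.4]
opening: 0.804
grip_force: 0.0
```

Request:
{"fn": "drive_tool", "kwargs": {
  "targets": [
    {"jaw": 0.7,"travel": [0,0,0],"twist": 0},
    {"jaw": 0.6,"travel": [0,0,0],"twist": 0},
    {"jaw": 0.5,"travel": [0,0,0],"twist": 0},
    {"jaw": 0.4,"travel": [0,0,0],"twist": 0},
    {"jaw": 0.3,"travel": [0,0,0],"twist": 0},
    {"jaw": 0.3,"travel": [0,0,0],"twist": 0},
    {"jaw": 0.3,"travel": [0,0,0],"twist": 0}
  ]
}}

```text
t: 19.28
eef_pos: [599.8, 240.4, 46.4]
tcp_rot: [-3.141, -0.001, -0.179]
ft_force: [-1.2, 0.5, 5.2]
opening: 0.46
grip_force: 30.0
```

```bash
python3 -c "
from h import *
plan((508.7,-53.3,175,-.339))"
```

```text
t 19.28 at [599.8 240.4  46.4] yaw -0.179 open 0.46 grip 30.0 f [-1.2  0.5  5.2]
(508.7, -53.3, 175, -0.339) -> [np.float64(-0.0374), np.float64(0.3052), np.float64(-0.1286)] twist 0.16
```

Request:
{"fn": "drive_tool", "kwargs": {
  "targets": [
    {"jaw": 0.3,"travel": [0,0,-0.01],"twist": 0},
    {"jaw": 0.3,"travel": [0,0,-0.03],"twist": 0},
    {"jaw": 0.3,"travel": [0,0,-0.06],"twist": 0},
    {"jaw": 0.3,"travel": [0,0,-0.09],"twist": 0},
    {"jaw": 0.3,"travel": [-0.002,0.02,-0.115],"twist": 0.02},
    {"jaw": 0.3,"travel": [-0.005,0.045,-0.128],"twist": 0.04},
    {"jaw": 0.3,"travel": [-0.009,0.075,-0.128],"twist": 0.06},
    {"jaw": 0.3,"travel": [-0.013,0.105,-0.128],"twist": 0.08}
  ]
}}

```text
t: 19.95
eef_pos: [567.7, 138.5, 175.4]
tcp_rot: [-3.141, -0.002, -0.259]
ft_force: [0.7, -0.4, -1.3]
opening: 0.461
grip_force: 30.0
```

```bash
python3 -c "
from h import *
plan((508.7,-53.3,175,-.339))"
```

```text
t 19.95 at [567.7 138.5 175.4] yaw -0.259 open 0.461 grip 30.0 f [ 0.7 -0.4 -1.3]
(508.7, -53.3, 175, -0.339) -> [np.float64(-0.0079), np.float64(0.2005), np.float64(0.0004)] twist 0.08
```

Request:
{"fn": "drive_tool", "kwargs": {
  "targets": [
    {"jaw": 0.3,"travel": [-0.001,0.03,0],"twist": 0.02},
    {"jaw": 0.3,"travel": [-0.002,0.06,0],"twist": 0.04},
    {"jaw": 0.3,"travel": [-0.004,0.09,0],"twist": 0.06},
    {"jaw": 0.3,"travel": [-0.005,0.12,0],"twist": 0.08},
    {"jaw": 0.3,"travel": [-0.006,0.15,0],"twist": 0.08},
    {"jaw": 0.3,"travel": [-0.007,0.175,0],"twist": 0.08},
    {"jaw": 0.3,"travel": [-0.008,0.192,0],"twist": 0.08},
    {"jaw": 0.3,"travel": [-0.008,0.2,0],"twist": 0.08}
  ]
}}

```text
t: 20.62
eef_pos: [508.4, -53.8, 174.4]
tcp_rot: [3.141, 0.0, -0.341]
ft_force: [-0.5, 0.6, -1.8]
opening: 0.463
grip_force: 30.0
```

Request:
{"fn": "drive_tool", "kwargs": {
  "targets": [
    {"jaw": 0.3,"travel": [0,0,0],"twist": 0},
    {"jaw": 0.3,"travel": [0,0,0.02],"twist": 0},
    {"jaw": 0.3,"travel": [0,0,0.045],"twist": 0},
    {"jaw": 0.3,"travel": [0,0,0.07],"twist": 0},
    {"jaw": 0.3,"travel": [0,0,0.09],"twist": 0},
    {"jaw": 0.3,"travel": [0,0,0.1],"twist": 0},
    {"jaw": 0.3,"travel": [0,0,0.1],"twist": 0}
  ]
}}

```text
t: 21.2
eef_pos: [508.7, -51.1, 72.3]
tcp_rot: [3.141, 0.003, -0.338]
ft_force: [0.3, 0.5, -2.0]
opening: 0.458
grip_force: 30.0
```

```bash
python3 -c "
from h import *
plan((508.7,-53.3,53.5,-.339))"
```

```text
t 21.2 at [508.7 -51.1  72.3] yaw -0.338 open 0.458 grip 30.0 f [ 0.3  0.5 -2. ]
(508.7, -53.3, 53.5, -0.339) -> [np.float64(0.0008), np.float64(0.0021), np.float64(0.0188)] twist 0.001
```

Request:
{"fn": "drive_tool", "kwargs": {
  "targets": [
    {"jaw": 0.3,"travel": [0.001,0.002,0.001],"twist": 0},
    {"jaw": 0.3,"travel": [0.001,0.002,0.008],"twist": 0},
    {"jaw": 0.3,"travel": [0.001,0.002,0.013],"twist": 0},
    {"jaw": 0.3,"travel": [0.001,0.002,0.016],"twist": 0},
    {"jaw": 0.3,"travel": [0.001,0.002,0.0185],"twist": 0},
    {"jaw": 0.3,"travel": [0.001,0.002,0.0195],"twist": 0},
    {"jaw": 0.3,"travel": [0.001,0.002,0.0195],"twist": 0}
  ]
}}

```text
t: 21.78
eef_pos: [509.4, -54.3, 54.3]
tcp_rot: [3.141, 0.0, -0.339]
ft_force: [-0.8, -0.4, -1.8]
opening: 0.462
grip_force: 30.0
```

Request:
{"fn": "drive_tool", "kwargs": {
  "targets": [
    {"jaw": 0.3,"travel": [0,0,0.0003],"twist": 0},
    {"jaw": 0.3,"travel": [0,0,0.0005],"twist": 0},
    {"jaw": 0.3,"travel": [0,0,0.0005],"twist": 0}
  ]
}}

```text
t: 22.03
eef_pos: [509.5, -54.3, 54.0]
tcp_rot: [3.142, -0.0, -0.339]
ft_force: [0.2, -0.8, -1.3]
opening: 0.461
grip_force: 30.0
```

Request:
{"fn": "drive_tool", "kwargs": {
  "targets": [
    {"jaw": 0.3,"travel": [0,0,0.0005],"twist": 0},
    {"jaw": 0.3,"travel": [0,0,0.001],"twist": 0},
    {"jaw": 0.3,"travel": [0,0,0.001],"twist": 0},
    {"jaw": 0.3,"travel": [0,0,0.001],"twist": 0}
  ]
}}

```text
t: 22.37
eef_pos: [509.5, -54.3, 53.4]
tcp_rot: [3.142, -0.001, -0.339]
ft_force: [-0.5, -0.7, 5.4]
opening: 0.462
grip_force: 30.0
```

Request:
{"fn": "drive_tool", "kwargs": {
  "targets": [
    {"jaw": 0.49,"travel": [0,0,0],"twist": 0},
    {"jaw": 0.53,"travel": [0,0,0],"twist": 0},
    {"jaw": 0.6,"travel": [0,0,0],"twist": 0},
    {"jaw": 0.68,"travel": [0,0,0],"twist": 0},
    {"jaw": 0.68,"travel": [0,0,-0.005],"twist": 0},
    {"jaw": 0.68,"travel": [0,0,-0.025],"twist": 0},
    {"jaw": 0.68,"travel": [0,0,-0.06],"twist": 0},
    {"jaw": 0.68,"travel": [0,0,-0.1],"twist": 0}
  ]
}}

```text
t: 23.03
eef_pos: [508.5, -54.1, 153.1]
tcp_rot: [3.141, 0.004, -0.339]
ft_force: [0.9, 0.1, 0.2]
opening: 0.678
grip_force: 0.0
```

Request:
{"fn": "drive_tool", "kwargs": {
  "targets": [
    {"jaw": 0.7,"travel": [0,-0.02,-0.02],"twist": 0},
    {"jaw": 0.7,"travel": [0,-0.05,-0.035],"twist": 0},
    {"jaw": 0.7,"travel": [0,-0.085,-0.05],"twist": 0},
    {"jaw": 0.7,"travel": [0,-0.12,-0.05],"twist": 0},
    {"jaw": 0.7,"travel": [0,-0.155,-0.05],"twist": 0},
    {"jaw": 0.7,"travel": [0,-0.19,-0.05],"twist": 0},
    {"jaw": 0.7,"travel": [0,-0.225,-0.05],"twist": 0},
    {"jaw": 0.7,"travel": [0,-0.25,-0.05],"twist": 0}
  ]
}}

```text
t: 23.7
eef_pos: [592.9, 184.2, 203.2]
tcp_rot: [-3.141, -0.0, -0.338]
ft_force: [0.7, -0.2, 1.7]
opening: 0.696
grip_force: 0.0
```

Run:
```python
from h import *
from cell import read_camera
plan()
o=[]
for n in("top","side"):
    c=read_camera(n);I=c["frame"];p=proj(c,(560,-24,40)).astype(int);o.append(cv2.resize(I[p[1]-90:p[1]+90,p[0]-90:p[0]+90],(400,400),interpolation=cv2.INTER_CUBIC))
cv2.imwrite("pics/e.png",np.hstack(o)[:,:,::-1])
```

```text
t 23.7 at [592.9 184.2 203.2] yaw -0.338 open 0.696 grip 0.0 f [ 0.7 -0.2  1.7]
```

View pics/e.png

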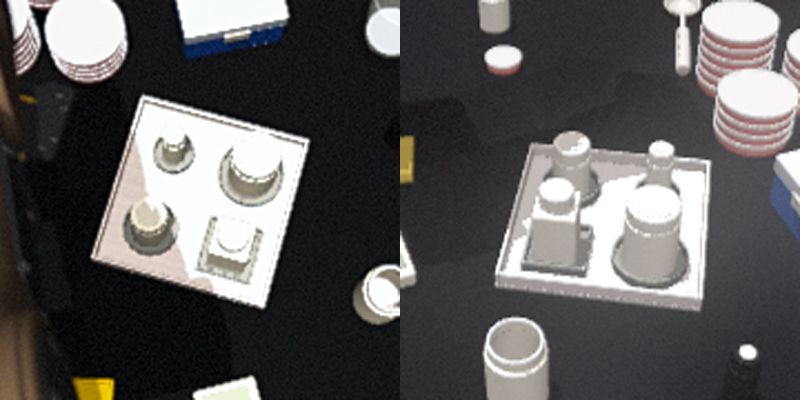

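All four jars are upright in the right sockets, and the square bottle stands square in its own (top crop (232,245)). The open jars are still standing where they were, so I'm handing in.

```bash
python3 -c "
from cell import job_done
print(job_done())"
```

```text
the job is handed in; nothing more can be done
None
```

All four closed jars stand upright in their matching carrier sockets, the two open jars were never touched, and I handed the job in at about 24 s of the 96 s allowed.

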